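# Draw the filter cassette for inspection over the catch tray

### The arm

A 6-joint arm with a two-finger parallel gripper is mounted at the origin on the work surface; the furniture and walls round the work are solid. World frame = base frame: x ahead of the robot, y to its left, z up, the work surface at z = 0. Lengths are in m, angles in degrees, forces in N, time in s.
With the tool pointing down it reaches from about 0.4 to 0.825 m from the base axis. Payload 7 kg.
Tool frame: the origin (TCP) lies on the centre line of the jaws, within the pads' length; the fingertips stand 14 mm ahead of it and the grasp point (between the pads) lies 5 mm behind it; z points along the fingers, y is the line along which they close (so a half turn about z gives the same grasp; the last joint's range is limited). The gripper opens to 88 mm and grips with 3 to 60 N. Pads are 19 mm wide; open, the fingers measure 130 mm over their backs; the gripper's body (78 mm by 193 mm) begins 47 mm behind the grasp point.
Start: joints at [-57.748, 20.546, 0.682, 0, -70.136, -16.507], TCP at [0.183, -0.65, 0.241] pointing down, gripper open.
Joint ranges: [-176.03, 176.03], [-82.01, 121.73], [-58.28, 71.71], [-173.87, 95.51], [-174.79, -0.11], [-173.66, 173.66]. Speed limits (degrees/s): [136.94, 136.94, 172.46, 180, 180, 180].

### API

Orientations are given as [roll, pitch, yaw] about the fixed x, y, z axes, in that order (R = Rz(yaw) Ry(pitch) Rx(roll)).
In Python, from plant import r gives the robot as it stands.
- The arm moves only by the tool send_rows, never from a script. Its argument "steps" is a list of rows, each an object with "dp": the shift along the tool's x, y, z in mm, a list of three; "roll": the turn about the tool's z in rad; "jaw": the opening in per cent of the stroke, from 0 (shut) to 100 (fully open). In form: [{"dp": [tx, ty, tz], "roll": roll, "jaw": jaw}, ...]. A call has 1 to 5 rows; each row is the pose to reach, as a shift and turn from the pose commanded when the call began, along the tool's axes at that moment; what a row does not reach only later rows make up. A row lasts 1/8 s, in which the tool goes at most 62.5 mm and 10.7 degrees, less where a joint would pass 70% of its speed; a pose out of reach is approached as far as the arm can. A call with a gripper value outside its range is refused whole. The fingers move at their own pace and stop on an object; "newtons" is the grip in N (left out, the last holds). Time passes only in rows, so rows that repeat a pose let the fingers close. It gives the time, the measured TCP pose, the force, the opening and the grip force at its end, in the units of the state.
- r.get_state(): the state, without advancing time (a new reading comes with each control period).
- r.capture(name): name is "scene" or "top"; returns a dict with "image" (400x640x3 uint8, blue, green, red), "K" (3x3 intrinsics, pixels), "dist" ([k1, k2, p1, p2, k3] as OpenCV has them; the pictures are not rectified), "rvec" (rotation vector, rad) and "tvec" (3), from world to camera coordinates, as OpenCV has them. Camera axes: x right, y down, z forward; pixel columns grow to the right and rows downward; lengths in m; the calibration is good to about 2 mm. A picture is of the moment at which its call begins. There is no depth.
- r.close_job(): hands the job in; it is judged then, once.
The state is a dict: "time_s": time; "joints": joint angles; "qd": joint speeds; "joint_torque": joint torques, N m; "tcp_pos": TCP position; "eef_rot": TCP orientation; "contact_force": force on the tool from outside, world axes, zero at the start; "moment": the same for the moment, N m; "gripper_width": finger opening in m; "gripper_force": force on a finger pad.
Only numpy, scipy, OpenCV 4.12 (cv2) and the standard library are available. Lean on these libraries where they do the work, as an engineer would, in place of code of your own. Each camera call takes 0.05 s, during which the arm holds its last target. There are 200 camera calls.

### The job

The cassette of the bench air-filter unit is due for inspection. Slide the steel catch tray along the table, without lifting it, until it lies squarely against the unit's left side and about midway along it; then swing the unit's cover flap fully back, draw the filter cassette up out of its pocket by its red tab, and hold it upright over the middle of the tray with its lower edge about 10 cm above the table. Finish while still holding it there, the tray still in place and the flap still open, and do not disturb the other things on the table.

Things in the scene. Friction and masses are not known exactly. Their poses are not given: they have to be found in the camera images.
- filter_unit: bench air-filter unit, a white box 144 (x) x 150 (y) x 108 mm high, fixed; louvres, gauge and green switch on its front (-x), black hose spigot 30 mm out of its right side. Origin: centre of underside; x to its back, y to its left. Its top is an open well, 132 x 138 mm inside, 44 mm deep, under the flap; in the middle of the well floor the cassette's pocket, 74 (x) x 24 (y) mm
- flap (a joint): grey cover flap on top of the unit, 146 x 152 x 5 mm, hinged along the back edge of the well: 0 = closed, grows as its front edge swings up and back, 1.57 = upright, 1.75 = its stop, fully back. Friction hinge: it stays where it is left and moves with about 2 N at the handle; may start slightly ajar (up to 0.08)
- flap_handle (a point): middle of the black bridge handle on the flap: a round bar of 10 mm diameter, 68 mm long, parallel to the hinge (the unit's y), its middle line 31 mm off the flap's upper face, 112 mm from the hinge and 30 mm from the flap's front edge; its z axis is the flap's outward normal
- flap_hinge (a point): middle of the flap's hinge axis (which runs along the unit's y), at the top back of the unit, 108 mm above the table; with the flap closed the handle's bar lies 112 mm in front of it and 37 mm higher
- cassette: filter cassette under the flap: aluminium frame 70 (x) x 20 (y) x 56 mm high with beige pleats, hanging on the well floor by a flange 82 x 30 x 4 mm, above it a red tab 40 (x) x 12 (y) x 34 mm high; 94 mm high in all, 0.08 to 0.16 kg. Origin: centre of its lower edge, 8 mm above the table at the start; z up. 2 mm play all round; lifts straight up, clear of the unit's rim at 108 mm
- cassette_tab (a point): point in the red tab, 20 mm above the top of the flange and 14 mm below the tab's top; the tab is gripped across its 12 mm, that is along the cassette's y
- tray: the stainless catch tray, an open tray 100 mm (x) by 90 mm (y) by 22 mm high, walls 3 mm, about 0.2 kg, loose, 4 to 20 cm clear of the unit on its left. Origin: centre of its underside
- tray_spot (a point): on the unit's left: where the tray's origin lies when the tray's 100 mm side touches the unit's left side, midway along it (121 mm to the left of the unit's origin, at table height); axes as the unit's
- tube_rack: yellow microtube rack with four tubes, 46 x 112 x 39 mm, a bystander to the right of the unit; leave it alone. Origin: centre of its underside
- coverslip_box: small white box with a green label, 34 x 34 x 16 mm, a bystander to the front right of the unit; leave it alone. Origin: centre of its underside
- vial_white: small white screw vial, 24 mm diameter, 32 mm high, a bystander in front of the tray; leave it alone. Origin: centre of its underside

How it is judged:
By the outcome, as a careful person would: the job done as asked, in the order asked, and still so for the second after the job is handed in, while the arm keeps its last pose, push and grip.
It also fails if it takes over 72 s, if anything falls off the work surface, if the arm or the gripper's body presses on something with over 40 N, if the wrist force passes 120 N, or if a joint passes its speed limit or range.

## Working session

There is one attempt and no reset: what is moved stays moved. The work goes in short steps, Python scripts to look and compute and a tool call to move; the robot and the scene stay as the last step left them, time stands still between calls to the robot, and variables do not carry over. Pictures are saved under pics/ and viewed, at most 10 in all, crops included, and the job is handed in when it is done.

Besides the shell and the picture viewer there is one more tool, called after "Request:" as a command line: name --argument value ..., lists and objects as JSON in quotes. send_rows: Moves the arm, as the interface text tells. Its arguments: {"type":"object","properties":{"steps":{"type":"array","items":{"type":"object","properties":{"dp":{"type":"array","items":{"type":"number"}},"roll":{"type":"number"},"jaw":{"type":"number"}}}},"newtons":{"type":"number"}},"required":["steps"]}

```bash
mkdir -p pics; ls; python3 - <<'E'
from plant import r
import cv2,numpy as np
for n in("scene","top"):
    d=r.capture(n); cv2.imwrite(f"pics/{n}0.png",d["image"])
    R=cv2.Rodrigues(np.array(d["rvec"],float))[0]; print(n,"cam",(-R.T@np.array(d["tvec"]).ravel()).round(3),"K",np.array(d["K"]).round(1).tolist()); print(R.round(2).tolist())
print(r.get_state())
E
```

```text
pics
scene cam [-0.121  0.543  0.71 ] K [[408.5, 0.0, 321.6], [0.0, 408.5, 194.9], [0.0, 0.0, 1.0]]
[[-0.67, -0.74, 0.02], [-0.43, 0.37, -0.82], [0.6, -0.56, -0.57]]
top cam [ 0.357 -0.046  0.951] K [[382.4, 0.0, 311.5], [0.0, 382.4, 198.9], [0.0, 0.0, 1.0]]
[[0.02, -1.0, 0.02], [-0.98, -0.02, -0.19], [0.19, -0.02, -0.98]]
{'time_s': 0.1, 'joints': array([-5.77491027e+01,  2.05874999e+01,  6.39766288e-01, -1.74396995e-02,
       -7.01340563e+01, -1.65061259e+01]), 'qd': array([-0.01685556, -0.06740532,  0.18988605,  0.11901583, -0.07307664,
        0.04393968]), 'joint_torque': array([-2.32154953e-04, -5.84166241e+01,  2.93752742e+01,  7.01554790e+00,
        1.02176439e-02, -8.39091194e-05]), 'tcp_pos': array([ 0.18302502, -0.64929831,  0.23972102]), 'eef_rot': array([ 1.79916922e+02, -7.52041532e-03, -1.64261161e+02]), 'contact_force': array([0.82803056, 0.00521192, 0.22770669]), 'moment': array([-0.00604185,  0.03173297,  0.01727086]), 'gripper_force': 0.0, 'gripper_width': 0.08750429389313186}
```

View pics/scene0.png

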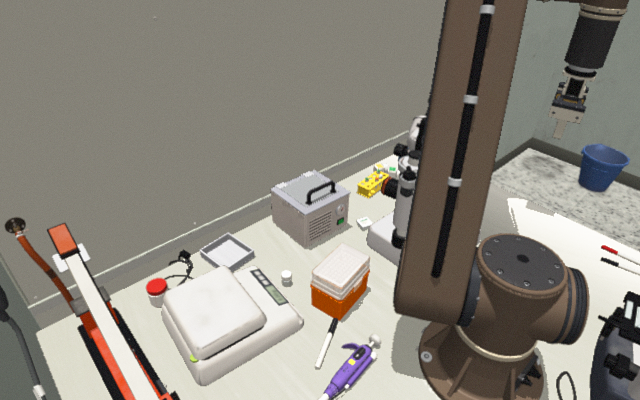

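View pics/top0.png

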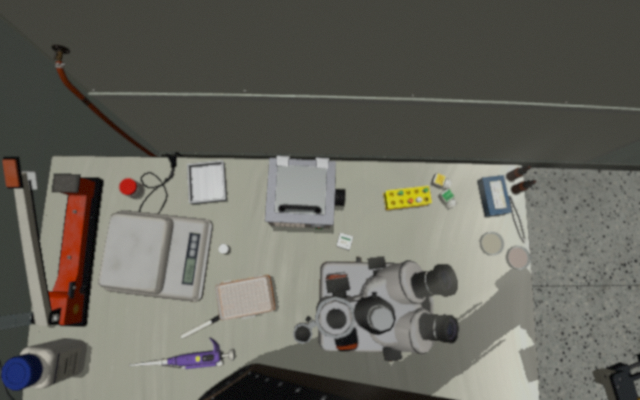

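```bash
cat > h.py <<'E'
import cv2,numpy as np
from plant import r
def cal(d): return np.array(d["K"],float),np.array(d["dist"],float).ravel(),np.array(d["rvec"],float).ravel(),np.array(d["tvec"],float).ravel()
def ray(d,p,z):
    K,D,rv,t=cal(d);R=cv2.Rodrigues(rv)[0]
    u=cv2.undistortPoints(np.array(p,float).reshape(-1,1,2),K,D).reshape(-1,2)
    w=np.c_[u,np.ones(len(u))]@R; c=-R.T@t
    return c+w*((z-c[2])/w[:,2])[:,None]
def proj(d,P):
    K,D,rv,t=cal(d);return cv2.projectPoints(np.array(P,float).reshape(-1,1,3),rv,t,K,D)[0].reshape(-1,2)
def crop(d,x0,y0,x1,y1,s,f): cv2.imwrite(f,cv2.resize(d["image"][y0:y1,x0:x1],None,fx=s,fy=s,interpolation=cv2.INTER_CUBIC))
E
python3 - <<'E'
from h import *
a=r.capture("top");crop(a,182,146,362,262,4.4,"pics/t1.png")
b=r.capture("scene");crop(b,190,160,370,292,4.4,"pics/s1.png")
E
```

```text
(no output)
```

View pics/t1.png

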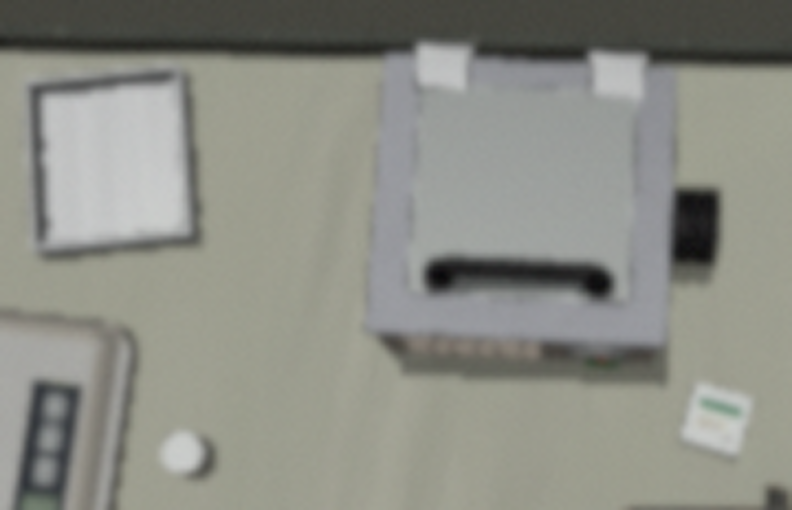

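View pics/s1.png

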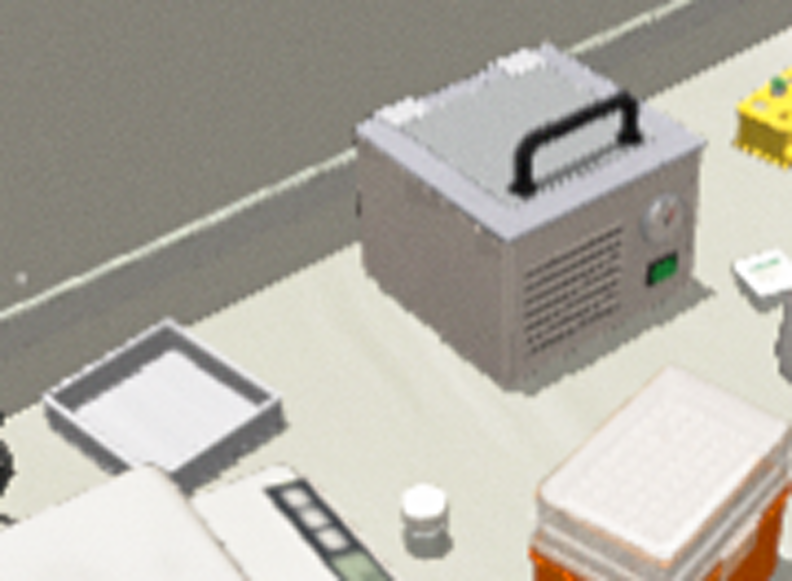

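```bash
python3 - <<'E'
from h import *
np.set_printoptions(suppress=True,precision=4)
a=r.capture("top");b=r.capture("scene")
T=lambda L:np.array(L)/4.4+[182,146]-.4
S=lambda L:np.array(L)/4.4+[190,160]-.4
print("tray",c:=ray(a,T([(30,82),(184,68),(197,240),(42,253)]),.022),c.mean(0))
print("trayS",c:=ray(b,S([(45,402),(168,320),(283,400)]),.022),(c[0]+c[2])/2)
print("unit top",c:=ray(a,T([(367,330),(667,340),(677,62),(385,55)]),.113),c.mean(0))
print("unit topS FL,FR,BR,BL",ray(b,S([(508,242),(703,143),(545,45),(358,128)]),.113))
print("unit bottom FL S",ray(b,S([(512,390),(365,270)]),0))
print("handle top",ray(a,T([(437,272),(600,280)]),.147))
print("handleS",ray(b,S([(527,140),(625,100)]),.147))
print("vial",ray(a,T([(185,452)]),.032), ray(b,S([(425,497)]),.032))
print("scale",ray(a,T([(130,335),(105,320),(0,312),(105,510)]),.05))
print("wall",ray(a,T([(0,45),(380,52),(780,60)]),0))
print("orange box top S",ray(b,S([(540,490),(672,368),(790,430)]),.09))
print("micro",ray(a,T([(640,508),(775,490)]),.1))
E
```

```text
tray [[0.621  0.2508 0.022 ]
 [0.631  0.1627 0.022 ]
 [0.5309 0.1492 0.022 ]
 [0.5217 0.236  0.022 ]] [0.5761 0.1997 0.022 ]
trayS [[0.6151 0.2549 0.022 ]
 [0.6311 0.1654 0.022 ]
 [0.5299 0.1539 0.022 ]] [0.5725 0.2044 0.022 ]
unit top [[ 0.4697  0.0422  0.113 ]
 [ 0.4676 -0.1083  0.113 ]
 [ 0.6128 -0.1127  0.113 ]
 [ 0.6132  0.0386  0.113 ]] [ 0.5408 -0.0351  0.113 ]
unit topS FL,FR,BR,BL [[ 0.4676  0.0416  0.113 ]
 [ 0.4648 -0.1067  0.113 ]
 [ 0.6078 -0.1092  0.113 ]
 [ 0.6093  0.0371  0.113 ]]
unit bottom FL S [[0.4705 0.0365 0.    ]
 [0.616  0.0337 0.    ]]
handle top [[ 0.4941  0.0059  0.147 ]
 [ 0.4917 -0.0731  0.147 ]]
handleS [[ 0.4973  0.0022  0.147 ]
 [ 0.4913 -0.067   0.147 ]]
vial [[0.4119 0.1469 0.032 ]] [[0.4115 0.1464 0.032 ]]
scale [[0.4728 0.1764 0.05  ]
 [0.4807 0.1905 0.05  ]
 [0.4838 0.248  0.05  ]
 [0.3793 0.1838 0.05  ]]
wall [[ 0.6496  0.2775  0.    ]
 [ 0.6496  0.053   0.    ]
 [ 0.6501 -0.1827  0.    ]]
orange box top S [[0.3336 0.1363 0.09  ]
 [0.3539 0.0275 0.09  ]
 [0.2824 0.0158 0.09  ]]
micro [[ 0.3843 -0.0963  0.1   ]
 [ 0.3943 -0.1642  0.1   ]]
```

```bash
cat >> h.py <<'E'
from scipy.spatial.transform import Rotation as Ro
def plan(*W):
    s=r.get_state();R=Ro.from_euler("xyz",s["eef_rot"],degrees=True);p=s["tcp_pos"]
    print("t",round(s["time_s"],2),"p",p.round(4),"rot",s["eef_rot"].round(1),"w",round(s["gripper_width"],4),"F",s["contact_force"].round(1))
    for x,y,z,yaw in W:
        e=(R.inv()*Ro.from_euler("xyz",[180,0,yaw],degrees=True)).as_rotvec()
        print((R.inv().apply(np.array([x,y,z])-p)*1000).round(0).tolist(),"roll",e[2].round(3))
E
python3 - <<'E'
from h import *
a=r.capture("top");b=r.capture("scene")
for z in(0,.05,.1,.15,.2,.3,.5,.7,.9): print(z,ray(a,[[302,95]],z)[0].round(3),ray(b,np.array([[200,225]])/4.4+[190,160],z)[0].round(3))
plan((.45,-.45,.35,-172.8),(.5685,.245,.35,-172.8),(.5685,.245,.024,-172.8))
E
```

```text
0 [ 0.827 -0.031 -0.   ] [0.721 0.087 0.   ]
0.05 [ 0.802 -0.032  0.05 ] [0.662 0.119 0.05 ]
0.1 [ 0.777 -0.033  0.1  ] [0.603 0.151 0.1  ]
0.15 [ 0.752 -0.033  0.15 ] [0.544 0.183 0.15 ]
0.2 [ 0.728 -0.034  0.2  ] [0.484 0.215 0.2  ]
0.3 [ 0.678 -0.036  0.3  ] [0.366 0.279 0.3  ]
0.5 [ 0.579 -0.039  0.5  ] [0.129 0.408 0.5  ]
0.7 [ 0.481 -0.042  0.7  ] [-0.109  0.536  0.7  ]
0.9 [ 0.382 -0.045  0.9  ] [-0.346  0.664  0.9  ]
t 0.4 p [ 0.1831 -0.6496  0.2404] rot [ 180.    -0.  -164.3] w 0.0879 F [-0.   0.8 -0.6]
[-311.0, 120.0, -110.0] roll 0.149
[-614.0, 757.0, -109.0] roll 0.149
[-614.0, 756.0, 217.0] roll 0.149
```

Request:
send_rows --steps '[{"dp":[-60,20,-60],"roll":0.05,"jaw":45},{"dp":[-110,40,-110],"roll":0.149,"jaw":45},{"dp":[-160,60,-110],"roll":0.149,"jaw":45},{"dp":[-215,80,-110],"roll":0.149,"jaw":45},{"dp":[-270,110,-110],"roll":0.149,"jaw":45}]'

```text
time_s: 1.02
tcp_pos: [0.4027, -0.4804, 0.3509]
eef_rot: [-180.0, 0.1, -172.8]
contact_force: [1.4, -0.3, -0.6]
gripper_width: 0.0433
gripper_force: 0.0
```

```bash
python3 -c "
from h import *
plan((.5,-.2,.35,-172.8),(.5685,.245,.35,-172.8),(.5685,.245,.024,-172.8))"
```

```text
t 1.02 p [ 0.4027 -0.4804  0.3509] rot [-1.800e+02  1.000e-01 -1.728e+02] w 0.0433 F [ 1.4 -0.3 -0.6]
[-132.0, 266.0, 1.0] roll -0.0
[-255.0, 699.0, 1.0] roll -0.0
[-255.0, 699.0, 327.0] roll -0.0
```

Request:
send_rows --steps '[{"dp":[-30,52,0],"roll":0,"jaw":45},{"dp":[-60,104,0],"roll":0,"jaw":45},{"dp":[-90,156,0],"roll":0,"jaw":45},{"dp":[-115,210,0],"roll":0,"jaw":45},{"dp":[-132,266,0],"roll":0,"jaw":45}]'

```text
time_s: 1.65
tcp_pos: [0.4992, -0.1992, 0.3503]
eef_rot: [-180.0, 0.0, -172.8]
contact_force: [1.5, 0.5, -0.5]
gripper_width: 0.0397
gripper_force: 0.0
```

Request:
send_rows --steps '[{"dp":[-16,58,0],"roll":0,"jaw":45},{"dp":[-32,116,0],"roll":0,"jaw":45},{"dp":[-48,174,0],"roll":0,"jaw":45},{"dp":[-64,232,0],"roll":0,"jaw":45},{"dp":[-80,290,0],"roll":0,"jaw":45}]'

```text
time_s: 2.28
tcp_pos: [0.5416, 0.0986, 0.3508]
eef_rot: [180.0, 0.1, -172.8]
contact_force: [1.2, -1.1, 0.0]
gripper_width: 0.0398
gripper_force: 0.0
```

```bash
python3 -c "
from h import *
plan((.5685,.245,.1,-172.8),(.5685,.245,.024,-172.8))"
```

```text
t 2.27 p [0.5416 0.0986 0.3508] rot [ 1.800e+02  1.000e-01 -1.728e+02] w 0.0398 F [ 1.2 -1.1  0. ]
[-45.0, 142.0, 251.0] roll 0.0
[-45.0, 142.0, 327.0] roll 0.0
```

Request:
send_rows --steps '[{"dp":[-20,58,0],"roll":0,"jaw":45},{"dp":[-45,105,30],"roll":0,"jaw":45},{"dp":[-45,142,80],"roll":0,"jaw":45},{"dp":[-45,142,140],"roll":0,"jaw":45},{"dp":[-45,142,200],"roll":0,"jaw":45}]'

```text
time_s: 2.9
tcp_pos: [0.5683, 0.2439, 0.1487]
eef_rot: [180.0, 0.0, -172.7]
contact_force: [0.6, -0.1, -0.1]
gripper_width: 0.0396
gripper_force: 0.0
```

Request:
send_rows --steps '[{"dp":[0,0,50],"roll":0,"jaw":45},{"dp":[0,0,90],"roll":0,"jaw":45},{"dp":[0,0,115],"roll":0,"jaw":45},{"dp":[0,0,127],"roll":0,"jaw":45},{"dp":[0,0,127],"roll":0,"jaw":45}]'

```text
time_s: 3.52
tcp_pos: [0.5685, 0.243, 0.023]
eef_rot: [-180.0, -0.0, -172.8]
contact_force: [0.6, 0.4, 0.8]
gripper_width: 0.0393
gripper_force: 0.0
```

```bash
python3 -c "
from h import *
plan((.5685,.245,.024,-172.8))
a=r.capture('top');b=r.capture('scene')
i=np.vstack([cv2.resize(d['image'][y0:y0+100,x0:x0+200],None,fx=3,fy=3,interpolation=2) for d,x0,y0 in((a,140,140),(b,160,200))]);cv2.imwrite('pics/g.png',i)"
```

```text
t 3.52 p [0.5685 0.243  0.023 ] rot [-180.    -0.  -172.8] w 0.0393 F [0.6 0.4 0.8]
[-0.0, 2.0, -1.0] roll 0.0
```

View pics/g.png

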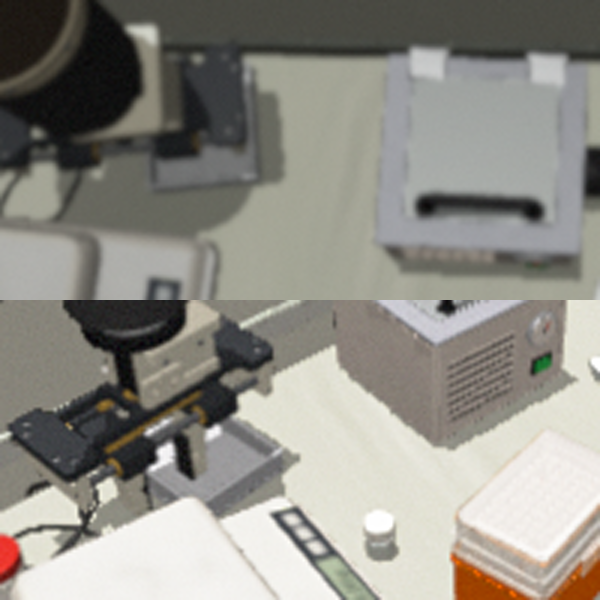

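Request:
send_rows --newtons 15 --steps '[{"dp":[0,0,0],"roll":0,"jaw":0},{"dp":[0,0,0],"roll":0,"jaw":0},{"dp":[0,0,0],"roll":0,"jaw":0},{"dp":[0,0,0],"roll":0,"jaw":0},{"dp":[0,0,0],"roll":0,"jaw":0}]'

```text
time_s: 4.25
tcp_pos: [0.5688, 0.2436, 0.0236]
eef_rot: [180.0, 0.0, -172.8]
contact_force: [-0.4, 1.1, 2.3]
gripper_width: 0.0029
gripper_force: 15.0
```

```bash
python3 -c "
from h import *
plan()"
```

```text
t 4.25 p [0.5688 0.2436 0.0236] rot [ 180.     0.  -172.8] w 0.0029 F [-0.4  1.1  2.3]
```

```bash
python3 -c "
from h import *
plan((.5435,.149,.0236,178.6))"
```

```text
t 4.25 p [0.5688 0.2436 0.0236] rot [ 180.     0.  -172.8] w 0.0029 F [-0.4  1.1  2.3]
[37.0, -91.0, -0.0] roll 0.15
```

Request:
send_rows --steps '[{"dp":[4,-10,0],"roll":0.03,"jaw":0},{"dp":[8,-20,0],"roll":0.06,"jaw":0},{"dp":[13,-32,0],"roll":0.09,"jaw":0},{"dp":[18,-44,0],"roll":0.12,"jaw":0},{"dp":[23,-56,0],"roll":0.15,"jaw":0}]'

```text
time_s: 4.88
tcp_pos: [0.5528, 0.1839, 0.0236]
eef_rot: [180.0, 0.0, 178.5]
contact_force: [1.2, 3.4, 2.7]
gripper_width: 0.0031
gripper_force: 15.0
```

```bash
python3 -c "
from h import *
plan((.5435,.149,.0236,178.6))"
```

```text
t 4.88 p [0.5528 0.1839 0.0236] rot [180.    0.  178.5] w 0.0031 F [1.2 3.4 2.7]
[8.0, -35.0, -0.0] roll -0.002
```

Request:
send_rows --steps '[{"dp":[2,-9,0],"roll":0,"jaw":0},{"dp":[4,-18,0],"roll":0,"jaw":0},{"dp":[6,-27,0],"roll":0,"jaw":0},{"dp":[8,-35,0],"roll":0,"jaw":0},{"dp":[8,-35,0],"roll":0,"jaw":0}]'

```text
time_s: 5.5
tcp_pos: [0.5438, 0.1489, 0.0235]
eef_rot: [-180.0, 0.0, 178.6]
contact_force: [1.8, -0.7, 6.7]
gripper_width: 0.0032
gripper_force: 15.0
```

Request:
send_rows --steps '[{"dp":[0,0,0],"roll":0,"jaw":25},{"dp":[0,0,0],"roll":0,"jaw":25},{"dp":[0,0,-40],"roll":0,"jaw":25},{"dp":[0,40,-100],"roll":0,"jaw":0},{"dp":[0,90,-130],"roll":0,"jaw":0}]'

```text
time_s: 6.12
tcp_pos: [0.5459, 0.2358, 0.1526]
eef_rot: [-180.0, 0.0, 178.5]
contact_force: [1.7, 1.3, -0.2]
gripper_width: 0.0071
gripper_force: 0.0
```

Request:
send_rows --steps '[{"dp":[0,60,0],"roll":0,"jaw":0},{"dp":[0,100,0],"roll":0,"jaw":0},{"dp":[0,100,0],"roll":0,"jaw":0}]'

```text
time_s: 6.5
tcp_pos: [0.5476, 0.3382, 0.1495]
eef_rot: [-179.9, -0.1, 178.8]
contact_force: [0.5, -0.5, 0.6]
gripper_width: 0.0006
gripper_force: 0.0
```

```bash
python3 -c "
from h import *
plan()
a=r.capture('top');b=r.capture('scene')
i=np.vstack([cv2.resize(d['image'][y0:y0+75,x0:x0+200],None,fx=4,fy=4,interpolation=2) for d,x0,y0 in((a,180,150),(b,190,200))]);cv2.imwrite('pics/g2.png',i)"
```

```text
t 6.5 p [0.5476 0.3382 0.1495] rot [-1.799e+02 -1.000e-01  1.788e+02] w 0.0006 F [ 0.5 -0.5  0.6]
```

View pics/g2.png

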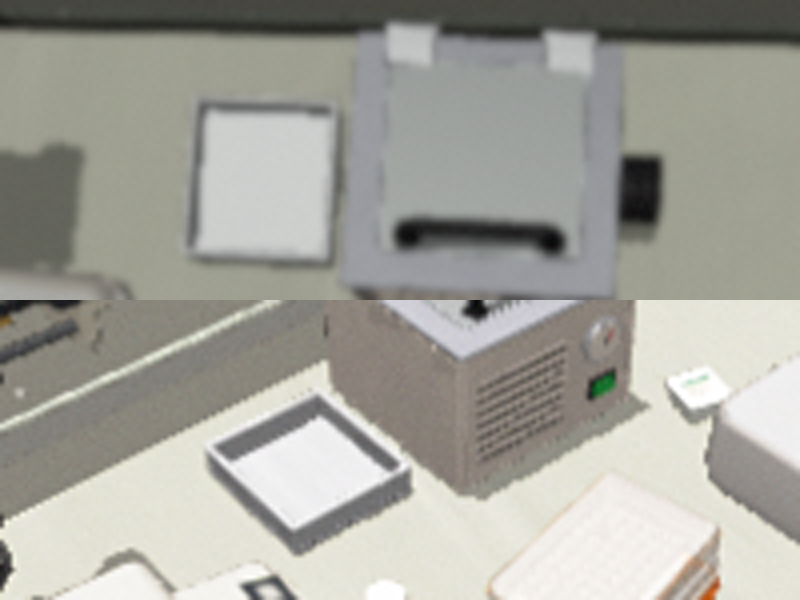

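```bash
python3 -c "
from h import *
np.set_printoptions(suppress=True,precision=4)
a=r.capture('top');b=r.capture('scene')
print(c:=ray(a,np.array([(195,99),(340,103),(334,267),(187,259)])/4+[179.6,149.6],.022),c.mean(0))
print(c:=ray(b,np.array([(207,152),(318,95),(411,171),(298,231)])/4+[189.6,199.6],.022),c.mean(0))
print(ray(b,np.array([(466,192)])/4+[189.6,199.6],.0))
"
```

```text
[[0.5967 0.1482 0.022 ]
 [0.596  0.0573 0.022 ]
 [0.4924 0.0568 0.022 ]
 [0.4955 0.1471 0.022 ]] [0.5451 0.1023 0.022 ]
[[0.5906 0.1504 0.022 ]
 [0.591  0.0626 0.022 ]
 [0.4913 0.0637 0.022 ]
 [0.4939 0.1493 0.022 ]] [0.5417 0.1065 0.022 ]
[[0.4721 0.0346 0.    ]]
```

```bash
python3 -c "
from h import *
plan((.544,.205,.15,178.6),(.544,.205,.022,178.6),(.543,.16,.022,178.6))"
```

```text
t 6.7 p [0.548  0.3349 0.1502] rot [-1.799e+02 -1.000e-01  1.786e+02] w -0.0 F [-0.6  0.6 -0.3]
[1.0, -130.0, 0.0] roll -0.0
[1.0, -130.0, 128.0] roll -0.0
[1.0, -175.0, 128.0] roll -0.0
```

Request:
send_rows --steps '[{"dp":[1,-55,0],"roll":0,"jaw":0},{"dp":[1,-110,0],"roll":0,"jaw":0},{"dp":[1,-130,50],"roll":0,"jaw":0},{"dp":[1,-130,105],"roll":0,"jaw":0},{"dp":[1,-130,128],"roll":0,"jaw":0}]'

```text
time_s: 7.32
tcp_pos: [0.5427, 0.2032, 0.0202]
eef_rot: [-179.9, -0.2, 178.5]
contact_force: [0.1, 0.9, 0.1]
gripper_width: 0.0004
gripper_force: 0.0
```

Request:
send_rows --steps '[{"dp":[0,-10,0],"roll":0,"jaw":0},{"dp":[0,-20,0],"roll":0,"jaw":0},{"dp":[0,-28,0],"roll":0,"jaw":0},{"dp":[0,-34,0],"roll":0,"jaw":0},{"dp":[0,-38,0],"roll":0,"jaw":0}]'

```text
time_s: 7.95
tcp_pos: [0.5436, 0.1678, 0.0233]
eef_rot: [180.0, 0.0, 178.6]
contact_force: [-0.4, -0.0, -0.3]
gripper_width: 0.0005
gripper_force: 0.0
```

Request:
send_rows --steps '[{"dp":[0,-3,0],"roll":0,"jaw":0},{"dp":[0,-6,0],"roll":0,"jaw":0},{"dp":[0,-9,0],"roll":0,"jaw":0},{"dp":[0,-12,0],"roll":0,"jaw":0}]'

```text
time_s: 8.45
tcp_pos: [0.5432, 0.1562, 0.0228]
eef_rot: [180.0, 0.0, 178.6]
contact_force: [0.2, 2.2, 1.3]
gripper_width: 0.0003
gripper_force: 1.2
```

Request:
send_rows --steps '[{"dp":[0,-1,0],"roll":0,"jaw":0},{"dp":[0,-2,0],"roll":0,"jaw":0},{"dp":[0,-3,0],"roll":0,"jaw":0}]'

```text
time_s: 8.82
tcp_pos: [0.543, 0.1531, 0.0227]
eef_rot: [180.0, 0.0, 178.6]
contact_force: [-0.2, 2.5, 2.3]
gripper_width: 0.0006
gripper_force: 1.3
```

Request:
send_rows --steps '[{"dp":[0,-1,0],"roll":0,"jaw":0},{"dp":[0,-2,0],"roll":0,"jaw":0},{"dp":[0,-2,0],"roll":0,"jaw":0}]'

```text
time_s: 9.2
tcp_pos: [0.5429, 0.151, 0.0227]
eef_rot: [-180.0, -0.0, 178.6]
contact_force: [1.1, 2.1, 1.1]
gripper_width: 0.0005
gripper_force: 0.9
```

Request:
send_rows --steps '[{"dp":[0,-1,0],"roll":0,"jaw":0},{"dp":[0,-2,0],"roll":0,"jaw":0},{"dp":[0,-2,0],"roll":0,"jaw":0}]'

```text
time_s: 9.57
tcp_pos: [0.5428, 0.1489, 0.0226]
eef_rot: [-180.0, -0.0, 178.6]
contact_force: [0.9, 2.2, 0.7]
gripper_width: 0.0002
gripper_force: 0.8
```

Request:
send_rows --steps '[{"dp":[0,-1,0],"roll":0,"jaw":0},{"dp":[0,-2,0],"roll":0,"jaw":0},{"dp":[0,-2,0],"roll":0,"jaw":0}]'

```text
time_s: 9.95
tcp_pos: [0.543, 0.1472, 0.0227]
eef_rot: [180.0, 0.0, 178.6]
contact_force: [0.9, 2.4, 0.6]
gripper_width: 0.0002
gripper_force: 1.2
```

```bash
python3 -c "
from h import *
b=r.capture('scene')
cv2.imwrite('pics/g3.png',cv2.resize(b['image'][200:275,200:340],None,fx=5,fy=5,interpolation=2))"
```

```text
(no output)
```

View pics/g3.png

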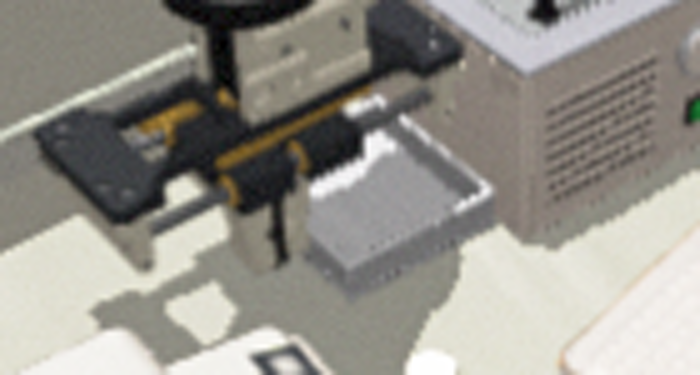

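Request:
send_rows --steps '[{"dp":[0,-1,0],"roll":0,"jaw":0},{"dp":[0,-2,0],"roll":0,"jaw":0},{"dp":[0,-2,0],"roll":0,"jaw":0}]'

```text
time_s: 10.38
tcp_pos: [0.5435, 0.1468, 0.0229]
eef_rot: [179.9, 0.1, 178.6]
contact_force: [-0.6, 10.1, -1.1]
gripper_width: 0.0002
gripper_force: 4.9
```

Request:
send_rows --steps '[{"dp":[0,-1,0],"roll":0,"jaw":0},{"dp":[0,-2,0],"roll":0,"jaw":0},{"dp":[0,-2,0],"roll":0,"jaw":0}]'

```text
time_s: 10.75
tcp_pos: [0.5436, 0.1466, 0.023]
eef_rot: [179.7, 0.2, 178.6]
contact_force: [-3.4, 19.5, -1.2]
gripper_width: 0.0003
gripper_force: 9.5
```

Request:
send_rows --steps '[{"dp":[0,10,0],"roll":0,"jaw":0},{"dp":[0,30,-20],"roll":0,"jaw":0},{"dp":[0,50,-80],"roll":0,"jaw":0},{"dp":[0,90,-130],"roll":0,"jaw":0},{"dp":[0,130,-180],"roll":0,"jaw":0}]'

```text
time_s: 11.38
tcp_pos: [0.5451, 0.2706, 0.2013]
eef_rot: [-179.9, -0.1, 178.6]
contact_force: [0.8, 1.0, -1.0]
gripper_width: 0.0005
gripper_force: 0.0
```

Request:
send_rows --steps '[{"dp":[0,30,-20],"roll":0,"jaw":0},{"dp":[0,60,-40],"roll":0,"jaw":0}]'

```text
time_s: 11.62
tcp_pos: [0.5467, 0.3309, 0.2405]
eef_rot: [-179.9, -0.0, 178.6]
contact_force: [1.2, 0.2, 0.1]
gripper_width: 0.0002
gripper_force: 0.0
```

```bash
python3 -c "
from h import *
plan()
a=r.capture('top');b=r.capture('scene')
i=np.vstack([cv2.resize(d['image'][y0:y0+75,x0:x0+200],None,fx=4,fy=4,interpolation=2) for d,x0,y0 in((a,180,150),(b,200,195))]);cv2.imwrite('pics/g4.png',i)"
```

```text
t 11.62 p [0.5467 0.3309 0.2405] rot [-179.9   -0.   178.6] w 0.0002 F [1.2 0.2 0.1]
```

View pics/g4.png

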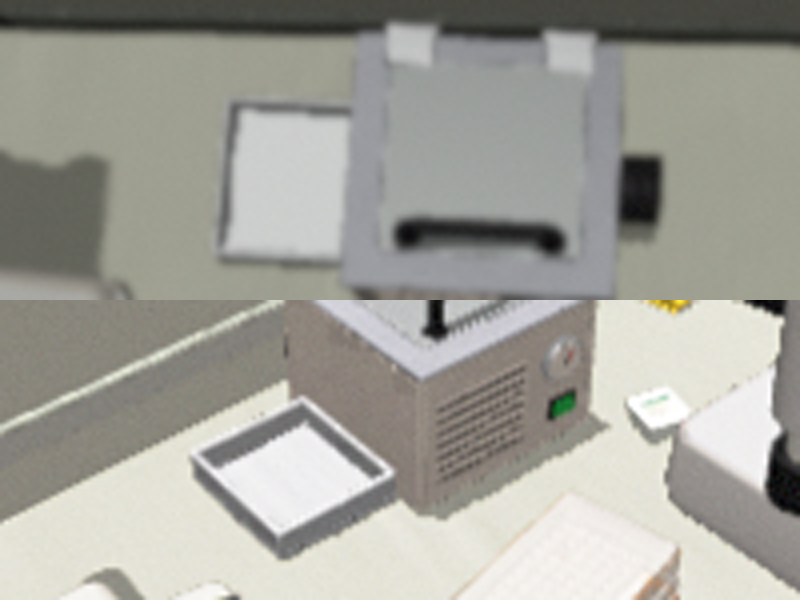

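```bash
python3 -c "
from h import *
plan()
print(r.get_state()['joints'].round(1))
a=r.capture('top');b=r.capture('scene')
out=[]
for d,(x0,y0,x1,y1) in((a,(272,195,328,216)),(b,(300,178,345,206))):
    g=d['image'][y0:y1,x0:x1].max(2); m=(g<75).astype(np.uint8)
    ys,xs=np.nonzero(m); print(len(xs),xs.min()+x0,xs.max()+x0,ys.min()+y0,ys.max()+y0)
    # upper edge of dark = bar: per column first run
    P=[]
    for c in range(xs.min()+4,xs.max()-3):
        rr=ys[xs==c]
        if len(rr): 
            run=[rr.min()]
            for q in rr[1:]:
                if q==run[-1]+1: run.append(q)
            P.append((c+x0,np.mean(run[:4])+y0,len(run)))
    P=np.array(P); print(P[::4].round(1).tolist()); out.append(P[:,:2])
for z in(.137,.141,.145,.149,.153,.157,.161):
    l=[]
    for d,P in zip((a,b),out):
        w=ray(d,P,z); k=np.polyfit(w[:,1],w[:,0],1); l+=[np.polyval(k,-.037).round(4),k[0].round(3),w[:,1].min().round(3),w[:,1].max().round(3)]
    print(z,l)
"
```

```text
t 11.72 p [0.5477 0.3329 0.2414] rot [1.800e+02 1.000e-01 1.787e+02] w 0.0001 F [ 0.5 -0.4  0.4]
[ 4.87e+01  1.73e+01 -4.00e+00  1.00e-01 -6.87e+01 -1.40e+02]
203 279 320 205 213
[[283.0, 206.5, 7.0], [287.0, 206.5, 5.0], [291.0, 206.5, 5.0], [295.0, 207.5, 4.0], [299.0, 207.5, 4.0], [303.0, 207.5, 4.0], [307.0, 207.5, 4.0], [311.0, 207.5, 5.0], [315.0, 208.5, 5.0]]
147 306 335 181 204
[[310.0, 192.5, 13.0], [314.0, 190.0, 3.0], [318.0, 188.0, 3.0], [322.0, 186.0, 3.0], [326.0, 184.5, 2.0], [330.0, 183.0, 3.0]]
0.137 [np.float64(0.4966), np.float64(0.033), np.float64(-0.069), np.float64(0.002), np.float64(0.5047), np.float64(0.026), np.float64(-0.076), np.float64(-0.005)]
0.141 [np.float64(0.4959), np.float64(0.033), np.float64(-0.069), np.float64(0.002), np.float64(0.5002), np.float64(0.026), np.float64(-0.072), np.float64(-0.002)]
0.145 [np.float64(0.4952), np.float64(0.033), np.float64(-0.069), np.float64(0.002), np.float64(0.4957), np.float64(0.026), np.float64(-0.067), np.float64(0.002)]
0.149 [np.float64(0.4945), np.float64(0.033), np.float64(-0.069), np.float64(0.001), np.float64(0.4913), np.float64(0.026), np.float64(-0.063), np.float64(0.006)]
0.153 [np.float64(0.4939), np.float64(0.033), np.float64(-0.069), np.float64(0.001), np.float64(0.4868), np.float64(0.026), np.float64(-0.059), np.float64(0.01)]
0.157 [np.float64(0.4932), np.float64(0.033), np.float64(-0.069), np.float64(0.001), np.float64(0.4823), np.float64(0.026), np.float64(-0.054), np.float64(0.014)]
0.161 [np.float64(0.4925), np.float64(0.033), np.float64(-0.069), np.float64(0.001), np.float64(0.4778), np.float64(0.026), np.float64(-0.05), np.float64(0.017)]
```

```bash
python3 -c "
from h import *
plan((.4955,-.036,.26,-91.4),(.4955,-.036,.149,-91.4))
"
```

```text
t 11.82 p [0.5467 0.3303 0.2391] rot [-1.799e+02 -1.000e-01  1.786e+02] w 0.0004 F [-0.3  0.4  0. ]
[42.0, -367.0, -20.0] roll -1.57
[42.0, -367.0, 91.0] roll -1.57
```

Request:
send_rows --steps '[{"dp":[5,-40,-10],"roll":-0.17,"jaw":50},{"dp":[10,-80,-20],"roll":-0.35,"jaw":50},{"dp":[15,-120,-20],"roll":-0.53,"jaw":50},{"dp":[20,-160,-20],"roll":-0.71,"jaw":50},{"dp":[25,-200,-20],"roll":-0.89,"jaw":50}]'

```text
time_s: 12.45
tcp_pos: [0.5161, 0.1286, 0.2587]
eef_rot: [180.0, -0.1, -130.1]
contact_force: [0.8, 0.5, -0.6]
gripper_width: 0.0422
gripper_force: 0.0
```

```bash
python3 -c "
from h import *
plan((.4955,-.036,.26,-91.4),(.4955,-.036,.149,-91.4))
"
```

```text
t 12.45 p [0.5161 0.1286 0.2587] rot [ 1.800e+02 -1.000e-01 -1.301e+02] w 0.0422 F [ 0.8  0.5 -0.6]
[139.0, -90.0, -1.0] roll -0.676
[139.0, -90.0, 110.0] roll -0.676
```

Request:
send_rows --steps '[{"dp":[30,-20,0],"roll":-0.17,"jaw":50},{"dp":[65,-42,0],"roll":-0.35,"jaw":50},{"dp":[100,-65,0],"roll":-0.52,"jaw":50},{"dp":[139,-90,0],"roll":-0.676,"jaw":50},{"dp":[139,-90,20],"roll":-0.676,"jaw":50}]'

```text
time_s: 13.08
tcp_pos: [0.4948, -0.0362, 0.2399]
eef_rot: [-180.0, -0.0, -91.7]
contact_force: [0.2, 0.7, -0.7]
gripper_width: 0.0437
gripper_force: 0.0
```

```bash
python3 -c "
from h import *
plan((.4955,-.036,.149,-91.4))
"
```

```text
t 13.07 p [ 0.4948 -0.0362  0.2399] rot [-180.    -0.   -91.7] w 0.0437 F [ 0.2  0.7 -0.7]
[-0.0, -1.0, 91.0] roll -0.006
```

Request:
send_rows --steps '[{"dp":[0,0,40],"roll":0,"jaw":50},{"dp":[0,0,70],"roll":0,"jaw":50},{"dp":[0,0,86],"roll":0,"jaw":50},{"dp":[0,0,91],"roll":0,"jaw":50},{"dp":[0,0,91],"roll":0,"jaw":50}]'

```text
time_s: 13.7
tcp_pos: [0.4954, -0.0334, 0.1485]
eef_rot: [179.9, -0.0, -91.7]
contact_force: [0.1, -0.0, -1.1]
gripper_width: 0.0438
gripper_force: 0.0
```

Request:
send_rows --newtons 12 --steps '[{"dp":[0,0,0],"roll":0,"jaw":0},{"dp":[0,0,0],"roll":0,"jaw":0},{"dp":[0,0,0],"roll":0,"jaw":0},{"dp":[0,0,0],"roll":0,"jaw":0},{"dp":[0,0,0],"roll":0,"jaw":0}]'

```text
time_s: 14.32
tcp_pos: [0.4947, -0.0328, 0.1484]
eef_rot: [179.9, -0.0, -91.7]
contact_force: [-5.5, 2.4, 2.4]
gripper_width: 0.0096
gripper_force: 12.0
```

Request:
send_rows --steps '[{"dp":[0,-6,-15],"roll":0,"jaw":0},{"dp":[0,-14,-29],"roll":0,"jaw":0},{"dp":[0,-25,-42],"roll":0,"jaw":0},{"dp":[0,-37,-54],"roll":0,"jaw":0},{"dp":[0,-50,-63],"roll":0,"jaw":0}]'

```text
time_s: 14.95
tcp_pos: [0.5446, -0.0345, 0.2129]
eef_rot: [179.9, -0.0, -91.7]
contact_force: [-7.6, 1.5, 5.7]
gripper_width: 0.0094
gripper_force: 12.0
```

Request:
send_rows --steps '[{"dp":[0,-9,-5],"roll":0,"jaw":0},{"dp":[0,-18,-9],"roll":0,"jaw":0},{"dp":[0,-28,-12],"roll":0,"jaw":0},{"dp":[0,-38,-15],"roll":0,"jaw":0},{"dp":[0,-48,-17],"roll":0,"jaw":0}]'

```text
time_s: 15.58
tcp_pos: [0.5944, -0.0359, 0.2289]
eef_rot: [180.0, -0.0, -91.7]
contact_force: [-1.8, -1.8, 1.9]
gripper_width: 0.0096
gripper_force: 12.0
```

Request:
send_rows --steps '[{"dp":[0,0,-3],"roll":0,"jaw":18},{"dp":[0,0,-25],"roll":0,"jaw":18},{"dp":[0,0,-70],"roll":0,"jaw":18},{"dp":[0,40,-70],"roll":0.17,"jaw":0},{"dp":[0,80,-70],"roll":0.34,"jaw":0}]'

```text
time_s: 16.2
tcp_pos: [0.5136, -0.033, 0.2989]
eef_rot: [-179.9, 0.1, -111.5]
contact_force: [-0.9, -0.2, -1.0]
gripper_width: 0.0023
gripper_force: 0.0
```

```bash
python3 -c "
from h import *
plan((.48,-.036,.3,178.6),(.48,-.036,.222,178.6),(.6,-.036,.222,178.6))
"
```

```text
t 16.2 p [ 0.5136 -0.033   0.2989] rot [-1.799e+02  1.000e-01 -1.115e+02] w 0.0023 F [-0.9 -0.2 -1. ]
[15.0, 30.0, -1.0] roll 1.22
[15.0, 30.0, 77.0] roll 1.22
[-29.0, -81.0, 77.0] roll 1.22
```

Request:
send_rows --steps '[{"dp":[8,15,0],"roll":0.18,"jaw":0},{"dp":[15,30,0],"roll":0.36,"jaw":0},{"dp":[15,30,0],"roll":0.54,"jaw":0},{"dp":[15,30,0],"roll":0.72,"jaw":0},{"dp":[15,30,0],"roll":0.9,"jaw":0}]'

```text
time_s: 16.82
tcp_pos: [0.4808, -0.0362, 0.299]
eef_rot: [180.0, 0.1, -163.0]
contact_force: [-0.1, -0.9, 0.6]
gripper_width: 0.0001
gripper_force: 0.0
```

Request:
send_rows --steps '[{"dp":[0,0,15],"roll":0.16,"jaw":0},{"dp":[0,0,40],"roll":0.32,"jaw":0},{"dp":[0,0,65],"roll":0.32,"jaw":0},{"dp":[0,0,77],"roll":0.32,"jaw":0}]'

```text
time_s: 17.32
tcp_pos: [0.4802, -0.0364, 0.2207]
eef_rot: [180.0, -0.0, 179.0]
contact_force: [0.2, 0.2, 0.0]
gripper_width: 0.0004
gripper_force: 0.0
```

```bash
python3 -c "
from h import *
plan((.48,-.036,.222,178.6),(.62,-.036,.222,178.6))
"
```

```text
t 17.32 p [ 0.4802 -0.0364  0.2207] rot [180.  -0. 179.] w 0.0004 F [0.2 0.2 0. ]
[0.0, 0.0, -1.0] roll 0.006
[-140.0, 3.0, -1.0] roll 0.006
```

Request:
send_rows --steps '[{"dp":[-30,0,0],"roll":0,"jaw":0},{"dp":[-60,0,0],"roll":0,"jaw":0},{"dp":[-80,0,0],"roll":0,"jaw":0},{"dp":[-95,2,0],"roll":0,"jaw":0},{"dp":[-110,2,0],"roll":0,"jaw":0}]'

```text
time_s: 17.95
tcp_pos: [0.5912, -0.0363, 0.222]
eef_rot: [180.0, 0.0, 179.0]
contact_force: [-0.6, 0.3, 0.5]
gripper_width: 0.0005
gripper_force: 0.5
```

Request:
send_rows --steps '[{"dp":[-6,0,0],"roll":0,"jaw":0},{"dp":[-12,0,0],"roll":0,"jaw":0},{"dp":[-18,0,0],"roll":0,"jaw":0}]'

```text
time_s: 18.32
tcp_pos: [0.6083, -0.0368, 0.2216]
eef_rot: [180.0, -0.0, 179.0]
contact_force: [-1.7, 0.2, -0.4]
gripper_width: 0.0003
gripper_force: 0.6
```

Request:
send_rows --steps '[{"dp":[-4,0,0],"roll":0,"jaw":0},{"dp":[-8,0,0],"roll":0,"jaw":0},{"dp":[-8,0,0],"roll":0,"jaw":0}]'

```text
time_s: 18.7
tcp_pos: [0.6153, -0.037, 0.2216]
eef_rot: [-180.0, -0.2, 178.9]
contact_force: [-6.3, 0.7, 2.3]
gripper_width: 0.0004
gripper_force: 3.3
```

Request:
send_rows --steps '[{"dp":[-3,0,0],"roll":0,"jaw":0},{"dp":[-5,0,0],"roll":0,"jaw":0},{"dp":[-5,0,0],"roll":0,"jaw":0}]'

```text
time_s: 19.08
tcp_pos: [0.6159, -0.0371, 0.2215]
eef_rot: [-180.0, -0.6, 178.9]
contact_force: [-23.8, 5.1, 13.6]
gripper_width: 0.0003
gripper_force: 12.7
```

Request:
send_rows --steps '[{"dp":[15,0,0],"roll":0,"jaw":40},{"dp":[60,20,-10],"roll":0,"jaw":40},{"dp":[100,60,-30],"roll":0,"jaw":40},{"dp":[110,120,-40],"roll":0,"jaw":40},{"dp":[110,180,-40],"roll":0,"jaw":40}]'

```text
time_s: 19.7
tcp_pos: [0.5149, 0.1467, 0.2643]
eef_rot: [179.8, 0.3, 179.0]
contact_force: [1.3, 1.0, 0.4]
gripper_width: 0.0346
gripper_force: 0.0
```

Request:
send_rows --steps '[{"dp":[0,50,0],"roll":0,"jaw":40},{"dp":[0,70,0],"roll":0,"jaw":40},{"dp":[0,70,0],"roll":0,"jaw":40}]'

```text
time_s: 20.08
tcp_pos: [0.5162, 0.216, 0.2616]
eef_rot: [180.0, 0.0, 179.1]
contact_force: [-0.7, -1.3, -0.2]
gripper_width: 0.0348
gripper_force: 0.0
```

```bash
python3 -c "
from h import *
plan()
a=r.capture('top');b=r.capture('scene')
i=np.vstack([cv2.resize(d['image'][y0:y0+75,x0:x0+160],None,fx=4,fy=4,interpolation=2) for d,x0,y0 in((a,210,155),(b,240,170))]);cv2.imwrite('pics/g5.png',i)
for d,n in((a,'t'),(b,'s')):
    im=d['image'].astype(int); m=((im[:,:,2]>90)&(im[:,:,2]>1.8*im[:,:,1])&(im[:,:,2]>1.8*im[:,:,0])).astype(np.uint8)
    m[:,:265]=0;m[:,350:]=0;m[240:]=0
    k,l,st,ce=cv2.connectedComponentsWithStats(m)
    for q in range(1,k):
        if st[q,4]>8:
            ys,xs=np.nonzero(l==q); P=np.c_[xs,ys]; print(n,st[q],ce[q].round(1), cv2.minAreaRect(P.astype(np.float32)))
            print(ray(d,[ce[q]],.102)[0].round(4),ray(d,[ce[q]],.09)[0].round(4))
"
```

```text
t 20.07 p [0.5162 0.216  0.2616] rot [180.    0.  179.1] w 0.0348 F [-0.7 -1.3 -0.2]
t [299 183   5  18  79] [300.8 191.1] ((301.0, 191.5), (17.0, 4.0), 90.0)
[ 0.5402 -0.0351  0.102 ] [ 0.5428 -0.035   0.09  ]
s [304 190  12  17 142] [309.4 198.3] ((309.076904296875, 198.38461303710938), (16.641006469726562, 10.539302825927734), 33.6900634765625)
[ 0.523  -0.0204  0.102 ] [ 0.5357 -0.0315  0.09  ]
```

View pics/g5.png

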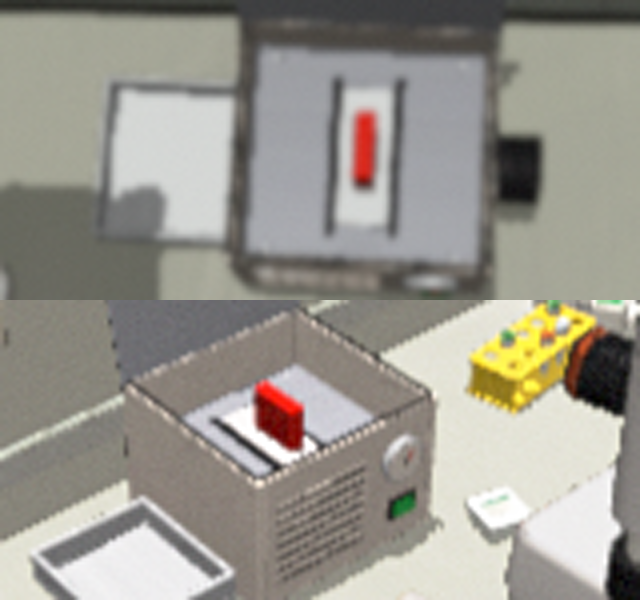

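```bash
python3 -c "
from h import *
plan((.538,-.036,.26,178.5),(.538,-.036,.087,178.5))
"
```

```text
t 20.18 p [0.5161 0.2144 0.2618] rot [-180.    0.  179.] w 0.0351 F [-0.6 -0.1 -0.9]
[-26.0, -250.0, 2.0] roll 0.008
[-26.0, -250.0, 175.0] roll 0.008
```

Request:
send_rows --steps '[{"dp":[-6,-60,0],"roll":0.008,"jaw":40},{"dp":[-12,-120,0],"roll":0.008,"jaw":40},{"dp":[-18,-180,0],"roll":0.008,"jaw":40},{"dp":[-26,-235,0],"roll":0.008,"jaw":40},{"dp":[-26,-250,20],"roll":0.008,"jaw":40}]'

```text
time_s: 20.8
tcp_pos: [0.538, -0.0397, 0.2432]
eef_rot: [180.0, 0.2, 178.2]
contact_force: [0.3, 0.4, 0.2]
gripper_width: 0.0347
gripper_force: 0.0
```

```bash
python3 -c "
from h import *
plan((.538,-.036,.26,178.5),(.538,-.036,.087,178.5))
"
```

```text
t 20.8 p [ 0.538  -0.0397  0.2432] rot [180.    0.2 178.2] w 0.0347 F [0.3 0.4 0.2]
[0.0, 4.0, -17.0] roll -0.005
[1.0, 4.0, 156.0] roll -0.005
```

Request:
send_rows --steps '[{"dp":[0,1,45],"roll":0,"jaw":40},{"dp":[0,1,90],"roll":0,"jaw":40},{"dp":[0,1,125],"roll":0,"jaw":40},{"dp":[0,1,148],"roll":0,"jaw":40},{"dp":[0,1,154],"roll":0,"jaw":40}]'

```text
time_s: 21.42
tcp_pos: [0.5364, -0.036, 0.0867]
eef_rot: [-180.0, -0.1, 178.4]
contact_force: [0.2, 0.0, 1.7]
gripper_width: 0.0352
gripper_force: 0.0
```

Request:
send_rows --newtons 15 --steps '[{"dp":[0,0,1],"roll":0,"jaw":25},{"dp":[0,0,1],"roll":0,"jaw":0},{"dp":[0,0,1],"roll":0,"jaw":0},{"dp":[0,0,1],"roll":0,"jaw":0},{"dp":[0,0,1],"roll":0,"jaw":0}]'

```text
time_s: 22.05
tcp_pos: [0.5382, -0.0345, 0.0878]
eef_rot: [180.0, 0.1, 178.5]
contact_force: [-1.8, 0.3, 6.3]
gripper_width: 0.0118
gripper_force: 15.0
```

Request:
send_rows --newtons 25 --steps '[{"dp":[0,0,0],"roll":0,"jaw":0},{"dp":[0,0,-5],"roll":0,"jaw":0},{"dp":[0,0,-12],"roll":0,"jaw":0},{"dp":[0,0,-20],"roll":0,"jaw":0},{"dp":[0,0,-30],"roll":0,"jaw":0}]'

```text
time_s: 22.68
tcp_pos: [0.5375, -0.0346, 0.1173]
eef_rot: [-180.0, -0.0, 178.5]
contact_force: [0.4, 0.3, -0.8]
gripper_width: 0.0117
gripper_force: 25.0
```

Request:
send_rows --steps '[{"dp":[0,0,-20],"roll":0,"jaw":0},{"dp":[0,0,-40],"roll":0,"jaw":0},{"dp":[0,0,-60],"roll":0,"jaw":0},{"dp":[0,0,-80],"roll":0,"jaw":0},{"dp":[0,0,-92],"roll":0,"jaw":0}]'

```text
time_s: 23.3
tcp_pos: [0.5379, -0.0345, 0.2103]
eef_rot: [180.0, 0.1, 178.5]
contact_force: [0.4, -1.2, -1.1]
gripper_width: 0.0121
gripper_force: 25.0
```

```bash
python3 -c "
from h import *
plan((.541,.081,.209,178.5),(.541,.081,.179,178.5))
"
```

```text
t 23.3 p [ 0.5379 -0.0345  0.2103] rot [1.800e+02 1.000e-01 1.785e+02] w 0.0121 F [ 0.4 -1.2 -1.1]
[-0.0, 116.0, 1.0] roll -0.0
[-0.0, 116.0, 31.0] roll -0.0
```

Request:
send_rows --steps '[{"dp":[0,20,0],"roll":0,"jaw":0},{"dp":[0,50,0],"roll":0,"jaw":0},{"dp":[0,80,0],"roll":0,"jaw":0},{"dp":[0,105,0],"roll":0,"jaw":0},{"dp":[0,119,0],"roll":0,"jaw":0}]'

```text
time_s: 23.92
tcp_pos: [0.5402, 0.0861, 0.208]
eef_rot: [-180.0, -0.1, 178.6]
contact_force: [0.1, -0.5, -1.1]
gripper_width: 0.0119
gripper_force: 25.0
```

Request:
send_rows --steps '[{"dp":[0,0,8],"roll":0,"jaw":0},{"dp":[0,0,18],"roll":0,"jaw":0},{"dp":[0,0,26],"roll":0,"jaw":0},{"dp":[0,0,30],"roll":0,"jaw":0},{"dp":[0,0,30],"roll":0,"jaw":0}]'

```text
time_s: 24.55
tcp_pos: [0.5406, 0.084, 0.1784]
eef_rot: [-180.0, -0.0, 178.5]
contact_force: [-0.0, -1.1, -0.8]
gripper_width: 0.0118
gripper_force: 25.0
```

Request:
send_rows --steps '[{"dp":[0,0,0],"roll":0,"jaw":0},{"dp":[0,0,0],"roll":0,"jaw":0}]'

```text
time_s: 24.8
tcp_pos: [0.5409, 0.0844, 0.1791]
eef_rot: [180.0, 0.0, 178.5]
contact_force: [-0.9, -0.1, -0.9]
gripper_width: 0.0119
gripper_force: 25.0
```

```bash
python3 -c "
from h import *
plan((.541,.085,.1795,178.5))
b=r.capture('scene')
cv2.imwrite('pics/g6.png',cv2.resize(b['image'][130:280,190:390],None,fx=4,fy=4,interpolation=2))"
```

```text
t 24.8 p [0.5409 0.0844 0.1791] rot [180.    0.  178.5] w 0.0119 F [-0.9 -0.1 -0.9]
[-0.0, 1.0, -0.0] roll -0.0
```

View pics/g6.png

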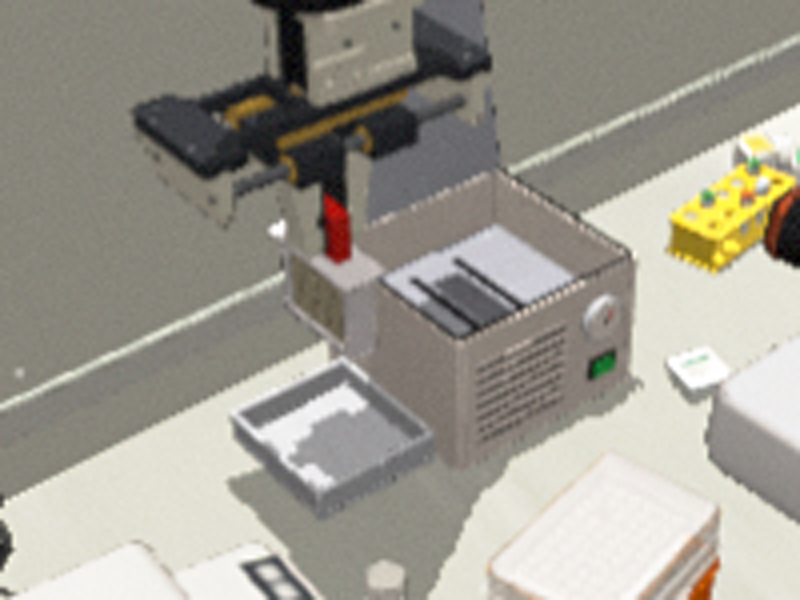

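The picture shows the cassette held upright by its red tab at (337,230), above the tray at (335,435). The tray lies against the unit, the flap is back and the pocket is empty. By the tool reading the lower edge is at about 0.099 m, so I'm handing in.

```bash
python3 -c "
from plant import r
print(r.close_job())"
```

```text
the job is handed in; nothing more can be done
None
```

The job is handed in at about 25 s: the tray sits against the unit's left side, the flap is fully back, and the cassette is held upright over the tray with its lower edge about 10 cm up; no other object was touched, but the judge's verdict was not returned.

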